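Engage and close the block-printing press

TASK

The T-handle of the small printing press is only perched on its spindle and does not drive it. Pull the red safety catch fully out, then turn the handle under light downward pressure until you feel its slot find the spindle's tang and push it fully home. Then turn it clockwise to the stop, so that its bar lies along the beam, and let go, leaving the catch out and the jars and tools round the press where they are.

Things in the scene. Friction and masses are not known exactly. Their poses are not given: they have to be found in the camera images.
- press: A bench block-printing press in green steel, fixed: bed 220 x 300 x 22 mm, two columns, and a beam 80 mm wide whose top is 130 mm above the table. Origin on the table under the spindle's axis; y runs along the beam towards the catch's knob, x across it (away from the robot), z up. The beam reaches 195 mm to +y and 135 mm to -y.
- press_boss (a point): Top centre of the fixed steel boss (34 mm across, 48 mm high) on the beam, 178 mm above the table on the spindle's upright axis, hidden in the handle. Axes as the press. From it rises the spindle's brass tang, 28 x 14 mm, 16 mm tall, also hidden: where it points is unknown, 0.45 to 0.95 rad anticlockwise (seen from above) of lying along the beam.
- press_tang (a point): Where the tang begins (same point and axes as press_boss; does not turn with the tang). The spindle is stiff, about 0.25 N m, and stays where left. Seen from above it turns clockwise to a stop, with the tang along the beam (within 0.05 rad) and the press closed; its whole travel is 1.35 rad. A perched handle pressed much harder than 15 N may drag it round.
- handle_bar (a point): Centre of the crossbar of the loose steel T-handle (0.4 to 0.7 kg); x along the bar, z up. Bar 130 mm long with black ends 25 mm across, 20 mm wide, 26 mm high. Perched at the start, 53 mm above press_boss; when home, 37 mm above it. The bar starts more across the beam than along it, x within 0.55 rad of the press's x.
- handle_hub (a point): On the handle's axis at the hub's flat top, 13 mm below handle_bar; axes as handle_bar. The round hub is 52 mm across and goes down 68 mm from here. Its skirt is already round the boss, so the handle is centred and turns freely. 24 mm below this point a web with a slot, 31 x 17 mm, long side along the bar, rests on the tang.
- handle_slot (a point): Centre of the slot's underside, 37 mm below handle_bar; axes as handle_bar. When the slot lies along the tang (either way round, play about 0.1 rad) the handle can be pushed down 16 mm until this point meets press_boss, if the catch is out; it then drives the spindle.
- catch_knob (a point): Centre of the round red knob of the safety catch: 18 mm across, 34 mm tall, upright, its top 17 mm above this point. It stands 128 mm from the spindle's axis along the press's +y when in, on a flat red fork that slides on the beam and lies under the hub's rim, so that the handle cannot drop. Axes as the press.
- catch (a joint): How far the catch is pulled out, in m: 0 in (fork under the hub) to 0.038 fully out, moving along the press's +y. Slides with about 2 N and stays where left.
- ink_jar: Bystander near the press, not to be disturbed: a black-capped ink jar, 60 mm across, 65 mm tall; origin under its centre.
- pigment_jar: Bystander near the press, not to be disturbed: a white-capped jar with a red label, 56 mm across, 75 mm tall; origin under its centre.
- water_mug: Bystander near the press, not to be disturbed: a blue mug, 76 mm across, 85 mm tall; origin under its centre.
- palette_knife: Bystander near the press, not to be disturbed: a palette knife 180 mm long lying flat; origin under its centre.
- dust_brush: Bystander near the press, not to be disturbed: a brush 170 mm long lying flat; origin under its centre.
- brayer: Bystander near the press, not to be disturbed: an ink roller, rubber drum 100 mm long and 40 mm across with a wooden handle, lying down; origin under its centre.
There are look-alikes about, which are no part of the job. What is shaped like the part that bears handle_bar but purple or turquoise is not meant.

How it is judged:
On the way, in this order (a step that is already met when the one before it is completed fails the run):
1. the safety catch is pulled out (value of joint catch above 0.03 m), for 0.1 s.
2. the handle has dropped home on the tang (z of handle_bar in the frame of press_boss below 0.0415 m and horizontal distance between handle_bar and press_boss below 0.005 m and angle between handle_bar's own z axis and vertical below 0.09 rad), for 0.2 s.
At the end, for the whole second after the job is handed in: The catch is out by more than 30 mm; the handle is home (bar centre within 41.5 mm above press_boss, within 5 mm of its axis, tilted under 0.09 rad), its bar lies along the beam within 0.25 rad, and it is at rest (all of step 2 and value of joint catch above 0.03 m and angle between the x axis of handle_bar and the y axis of press_boss, either way round below 0.25 rad and angular speed of handle below 0.1 rad/s); the robot touches nothing.
It fails at once if a jar or tool beside the press is moved by more than 30 mm (distance of any of ink_jar, pigment_jar, water_mug, palette_knife, dust_brush, brayer from where it was at the start of the episode above 0.03 m).
It also fails if it takes over 58 s, if anything falls off the work surface, if the arm or the gripper's body presses on something with over 40 N, if the wrist force passes 120 N, or if a joint passes its speed limit or range.

ROBOT

A 6-joint arm with a two-finger parallel gripper is mounted at the origin on the work surface. World frame = base frame: x ahead of the robot, y to its left, z up, the work surface at z = 0. Lengths are in m, angles in rad, forces in N, time in s.
With the tool pointing down it reaches from about 0.4 to 0.825 m from the base axis. Payload 7 kg.
Tool frame: the origin (TCP) lies between the finger pads; the fingertips stand 22 mm ahead of it and the grasp point (between the pads) lies 3 mm ahead of it (arm.tip_reach is the distance from the TCP to the fingertips, in m); z points along the fingers, y is the line along which they close (so a half turn about z gives the same grasp; the last joint's range is limited). The gripper opens to 88 mm and grips with 3 to 60 N. Pads are 19 mm wide; open, the fingers measure 130 mm over their backs; the gripper's body (78 mm by 193 mm) begins 47 mm behind the grasp point.
Start: joints at [-0.891, 0.359, 0.012, 0, -1.224, -0.288], TCP at [0.258, -0.624, 0.249] pointing down, gripper open.
Joint ranges: [-3.07, 3.07], [-1.43, 2.12], [-1.02, 1.25], [-3.03, 1.67], [-3.05, -0], [-3.03, 3.03]. Speed limits (rad/s): [2.39, 2.39, 3.01, 3.14, 3.14, 3.14].

INTERFACE

Orientations are given as [roll, pitch, yaw] about the fixed x, y, z axes, in that order (R = Rz(yaw) Ry(pitch) Rx(roll)).
In Python, from station import arm, viewer gives the robot as it stands. The module is installed in compiled form; this text tells all that it offers.
- The arm moves only by the tool apply_moves, never from a script. Its argument "commands" is a list that holds one entry, the list of rows, each a list of 5 numbers: the closure, from -1 (fully open) to 1 (shut), then the shift along the world's x, y, z as a fraction of full scale, then the turn about the world's z as a fraction of full scale. In form: [[[fingers, tx, ty, tz, yaw], ...]]. A call has 1 to 12 rows; each row shifts and turns the commanded pose from where the row before left it; what a row does not reach is not made up. Full scale, the value 1, is 20 cm for a shift and pi rad for a turn. A row lasts 1/10 s, in which the tool goes at most 50 mm and 8.59 degrees, less where a joint would pass 70% of its speed; a pose out of reach is approached as far as the arm can. A call with a number of a shift or a turn outside -1 to 1 is refused whole. A call with a gripper value outside its range is refused whole. The fingers move at their own pace and stop on an object; "force" is the grip in N (left out, the last holds). Time passes only in rows, so rows that do not move let the fingers close. It gives the time, the measured TCP pose, the force, the opening and the grip force at its end, in the units of the state.
- arm.get_state(): the state, without advancing time (a new reading comes with each control period).
- viewer.grab_frame(name): name is "scene" or "top" or "wrist"; returns a dict with "image" (400x640x3 uint8, blue, green, red), "mtx" (3x3 intrinsics, pixels), "k1" (the pictures are not rectified: a ray, as slopes to the right and down, at radius r is drawn at 1 + k1 r^2 times it, then the intrinsics apply), "rvec" (rotation vector, rad) and "tvec" (3), from world to camera coordinates, as OpenCV has them. Camera axes: x right, y down, z forward; pixel columns grow to the right and rows downward; lengths in m; the calibration is good to about 2 mm. A picture is of the moment at which its call begins. There is no depth.
- arm.job_done(): hands the job in; it is judged then, once.
The state is a dict: "t": time; "q": joint angles; "qd": joint speeds; "joint_efforts": joint torques, N m; "eef_pos": TCP position; "ee_rot": TCP orientation; "force": force on the tool from outside, world axes, zero at the start; "moment": the same for the moment, N m; "width": finger opening in m; "gripper_force": force on a finger pad.
Only numpy, scipy, OpenCV 4.12 (cv2) and the standard library are available. Lean on these libraries where they do the work, as an engineer would, in place of code of your own. Each camera call takes 0.05 s, during which the arm holds its last target. There are 200 camera calls.

## Working session

There is one attempt and no reset: what is moved stays moved. The work goes in short steps, Python scripts to look and compute and a tool call to move; the robot and the scene stay as the last step left them, time stands still between calls to the robot, and variables do not carry over. Pictures are saved under pics/ and viewed, at most 10 in all, crops included, and the job is handed in when it is done.

Besides the shell and the picture viewer there is one more tool, called by a JSON object that holds its "api" and its "payload", one argument or row to a line. apply_moves: Moves the arm, as the interface text tells. Shift numbers are shares of 20 cm and turn numbers shares of pi rad, none past 1 either way. Its arguments: {"type":"object","properties":{"commands":{"type":"array","items":{"type":"array","items":{"type":"array","items":{"type":"number"}}}},"force":{"type":"number"}},"required":["commands"]}

```bash
mkdir -p pics; cat > h.py <<'E'
import numpy as np, cv2
from station import arm, viewer
def cam(n):
    f=viewer.grab_frame(n); return f
def ray(f,u,v):
    K=np.array(f["mtx"]);d=np.array([f["k1"],0,0,0,0.])
    s=cv2.undistortPoints(np.array([[[u,v]]],float),K,d)[0,0]
    R=cv2.Rodrigues(np.array(f["rvec"],float))[0];t=np.array(f["tvec"],float).ravel()
    return -R.T@t, R.T@np.array([s[0],s[1],1])
def onz(f,u,v,z):
    c,d=ray(f,u,v); return c+d*(z-c[2])/d[2]
def proj(f,P):
    return cv2.projectPoints(np.array([P],float),np.array(f["rvec"],float),np.array(f["tvec"],float),np.array(f["mtx"]),np.array([f["k1"],0,0,0,0.]))[0].ravel()
E
python3 - <<'E'
from h import *
for n in("scene","top"):
    f=cam(n);cv2.imwrite(f"pics/{n}0.png",f["image"]);print(n,ray(f,320,200))
s=arm.get_state();print(s["t"],s["eef_pos"],s["ee_rot"],s["force"],s["width"],arm.tip_reach)
E
```

```text
scene (array([ 1.27490685, -0.85955361,  1.17820862]), array([-0.51482818,  0.53597542, -0.66911568]))
top (array([ 0.18819731, -0.0370005 ,  1.77392737]), array([ 0.18098817, -0.0126186 , -0.98343505]))
0.1 [ 0.25757246 -0.62349803  0.24772426] [ 3.14013256e+00 -1.23740092e-04 -2.74990771e+00] [ 0.55536297 -0.1984757  -0.25179766] 0.0876644522519749 0.022
```

View pics/top0.png

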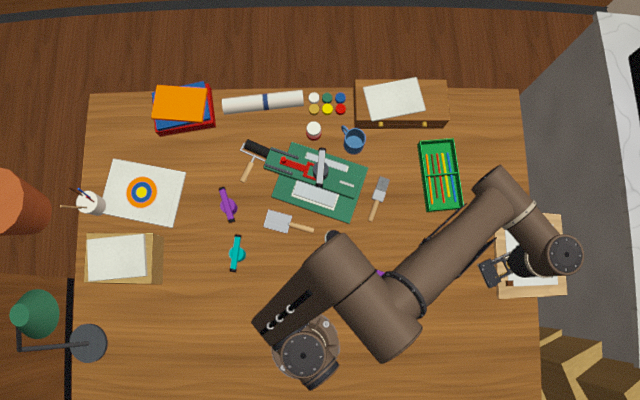

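View pics/scene0.png

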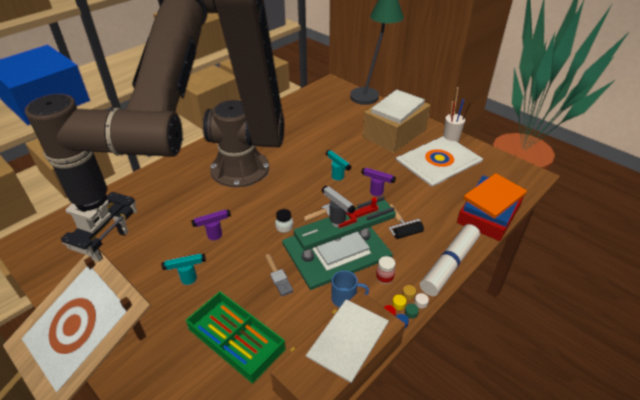

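The top view shows the steel T-handle on the green press near (320,168) and the red catch near (295,163). The look-alikes are purple (228,204), turquoise (236,253), plus a purple and a turquoise handle to the press's right, partly hidden by the arm in top and at scene (211,224) and (184,268). I choose the steel one with the black ends and will check it in one crop.

```bash
python3 - <<'E'
from h import *
a=cv2.imread("pics/top0.png")[120:240,225:385];b=cv2.imread("pics/scene0.png")[170:290,270:430]
cv2.imwrite("pics/c1.png",cv2.resize(np.vstack([a[:120],b]),None,fx=5,fy=5,interpolation=cv2.INTER_CUBIC)[:, :] if 0 else np.hstack([cv2.resize(a,(400,300),interpolation=2)*1,cv2.resize(b,(400,300),interpolation=2)]))
cv2.imwrite("pics/c1.png",np.vstack([cv2.resize(a[:75],(640,300),interpolation=2),cv2.resize(b[:75],(640,300),interpolation=2)]))
f=cam("top");h=cv2.cvtColor(f["image"],cv2.COLOR_BGR2HSV)
m=((h[...,0]<6)|(h[...,0]>174))&(h[...,1]>170)&(h[...,2]>100)
n,l,s,c=cv2.connectedComponentsWithStats(m.astype(np.uint8))
for i in range(1,n):
    if s[i,4]>5: print(s[i],c[i])
E
```

```text
[164  83  52  48 274] [202.90510949 112.04014599]
[336 103  10  11  83] [340.24096386 108.40963855]
[155 124   8   9  19] [156.73684211 129.36842105]
[315 135   6   4   8] [317.75  137.125]
[280 157  36  23 243] [297.38683128 166.15226337]
[439 176   2   6   7] [439.85714286 178.14285714]
[441 183   1   6   6] [441.  185.5]
[442 191   2   5   6] [442.16666667 193.33333333]
```

View pics/c1.png

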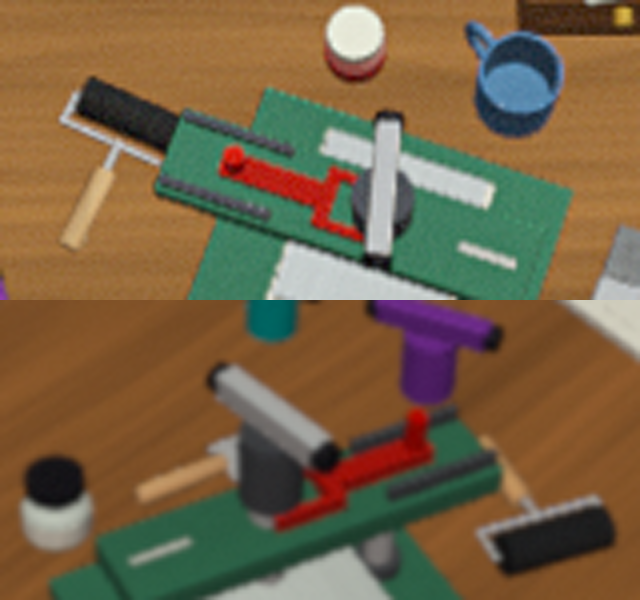

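The crop confirms the choice: the steel bar runs from (322,149) to (319,185) in top, and the knob is at about (284,160), with low dark guide rails either side of the fork.

```bash
python3 - <<'E'
from h import *
T=cam("top");S=cam("scene")
def tri(a,b):
    c1,d1=ray(T,*a);c2,d2=ray(S,*b)
    x=np.linalg.lstsq(np.c_[d1,-d2],c2-c1,rcond=None)[0];p,q=c1+d1*x[0],c2+d2*x[1]
    return (p+q)/2,np.linalg.norm(p-q)
k,e=tri((283.7,159.5),(374,200));print("knobtop",k,e)
ends=[onz(T,322,149.8,.235),onz(T,319.3,185.3,.235)];print(ends,np.linalg.norm(ends[0]-ends[1]))
b=(ends[0]+ends[1])/2;print("bar",b)
print(tri((322,149.8),(270+322/4,170+155/4)),tri((319.3,185.3),(270+218/4,170+78/4)))
for z in(.15,.16,.17,.18): 
  k=onz(T,283.7,159.5,z);d=k-b;print(z,k,np.hypot(d[0],d[1]),"press y yaw",np.arctan2(d[1],d[0]))
g=[onz(T,225+x/4,120+y/4,.13) for x,y in((155,192),(185,110))];print("beam end +y",g,np.linalg.norm(g[0]-g[1]))
bd=ends[0]-ends[1];print("bar yaw",np.arctan2(bd[1],bd[0]))
E
```

```text
knobtop [0.62358288 0.0635374  0.17167435] 0.004069152554425233
[array([ 0.63595621, -0.06533056,  0.235     ]), array([ 0.51892231, -0.05513545,  0.235     ])] 0.11747712399968056
bar [ 0.57743926 -0.060233    0.235     ]
(array([ 0.63703717, -0.0657238 ,  0.23027307]), np.float64(0.0008355300450481518)) (array([ 0.52060823, -0.05486791,  0.22857737]), np.float64(0.0009112582445807815))
0.15 [0.62797493 0.06340083 0.15      ] 0.13356338425654818 press y yaw 1.1827673392032108
0.16 [0.62526682 0.06278256 0.16      ] 0.13198600303173427 press y yaw 1.1999885965070483
0.17 [0.62255871 0.0621643  0.17      ] 0.13044870489991153 press y yaw 1.2176210820353743
0.18 [0.61985059 0.06154604 0.18      ] 0.12895292340763742 press y yaw 1.2356683427503556
beam end +y [array([0.60415847, 0.13293874, 0.13      ]), array([0.67679668, 0.10777523, 0.13      ])] 0.07687335802680807
bar yaw -0.08689307948163637
```

{"api": "apply_moves", "payload": {
  "commands": [
    [[0.1, 0.1, 0.19, 0.07, 0.015], [0.1, 0.1, 0.19, 0.07, 0.015], [0.1, 0.1, 0.19, 0.07, 0.015], [0.1, 0.1, 0.19, 0.07, 0.015], [0.1, 0.1, 0.19, 0.07, 0.015], [0.1, 0.1, 0.19, 0.07, 0.015], [0.1, 0.1, 0.19, 0, 0.015], [0.1, 0.1, 0.19, 0, 0.015], [0.1, 0.1, 0.19, 0, 0.015], [0.1, 0.1, 0.19, 0, 0.015], [0.1, 0.1, 0.19, 0, 0.015], [0.1, 0.1, 0.19, 0, 0.015]]
  ],
  "force": 30
}}

```text
t: 1.45
eef_pos: [0.4982, -0.1661, 0.3328]
ee_rot: [-3.141, 0.0, -2.182]
force: [1.9, -0.0, -0.4]
width: 0.0395
gripper_force: 0.0
```

```bash
python3 -c "
from h import *
print(arm.get_state()['q'])"
```

```text
[ 5.20267795e-02  6.37365900e-02 -1.76462406e-01 -1.78511964e-05
 -1.32994709e+00 -6.63476631e-01]
```

{"api": "apply_moves", "payload": {
  "commands": [
    [[0.1, 0.1, 0.19, 0, 0.015], [0.1, 0.1, 0.19, 0, 0.015], [0.1, 0.1, 0.19, 0, 0.015], [0.1, 0.1, 0.19, 0, 0.015], [0.1, 0.1, 0.19, 0, 0.015], [0.1, 0.11, 0.19, -0.1, 0.013], [0.1, 0.0, 0, -0.1, 0]]
  ]
}}

```text
t: 2.15
eef_pos: [0.6217, 0.0644, 0.2912]
ee_rot: [-3.141, 0.001, -1.903]
force: [-0.1, -1.3, -0.6]
width: 0.0394
gripper_force: 0.0
```

```bash
python3 - <<'E'
from h import *
s=arm.get_state();print(s["eef_pos"],s["ee_rot"],s["q"])
W=cam("wrist");T=cam("top");cv2.imwrite("pics/w1.png",W["image"]);np.savez("w1.npz",**W)
print(ray(W,320,200))
print("pred knobtop",proj(W,[.621,.062,.175]))
E
```

```text
[0.62172002 0.06435405 0.29115531] [-3.14138165e+00  6.21917029e-04 -1.90321542e+00] [ 4.14846720e-01  2.53532772e-01 -3.94952657e-02 -3.26788516e-04
 -1.27719085e+00 -7.47171394e-01]
(array([ 0.5953989 , -0.01196948,  0.42857909]), array([ 0.10139554,  0.28648555, -0.95273298]))
pred knobtop [320.70781187 196.88132034]
```

View pics/w1.png

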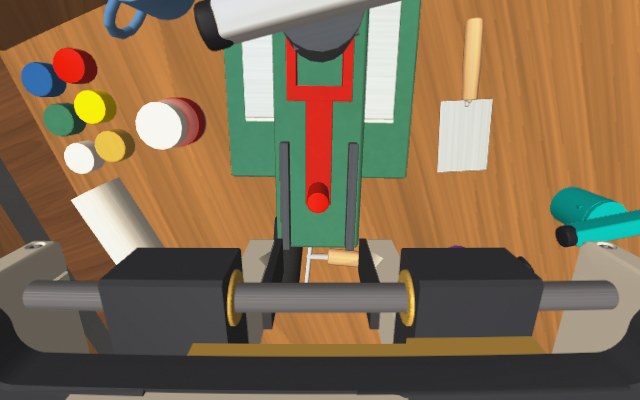

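The wrist view shows the red knob's top at (318,203), the fork running straight up, and the beam aligned with the image columns.

```bash
python3 - <<'E'
from h import *
W={k:v for k,v in np.load("w1.npz").items()};T=cam("top")
h=cv2.cvtColor(W["image"],cv2.COLOR_BGR2HSV)
m=(((h[...,0]<6)|(h[...,0]>174))&(h[...,1]>150)).astype(np.uint8); m[:180]=0;m[:,:290]=0;m[:,345:]=0
for r in range(182,216,3): x=np.where(m[r])[0];print(r,x.min() if len(x) else 0,x.max() if len(x) else 0)
for u,v in((318,203),):
  for z in(.17,.175): print(onz(W,u,v,z),onz(T,283.7,159.5,z))
c1,d1=ray(T,283.7,159.5);c2,d2=ray(W,318,203)
x=np.linalg.lstsq(np.c_[d1,-d2],c2-c1,rcond=None)[0];print(c1+d1*x[0],c2+d2*x[1])
# rails: yaw
for a,b,z in(((285,143),(287,247),.14),((353,143),(350,247),.14),((306,100),(307,190),.136),((331,100),(330,190),.136)):
  p,q=onz(W,*a,z),onz(W,*b,z);print(np.arctan2(*(q-p)[1::-1]),np.linalg.norm(q-p),p,q)
E
```

```text
182 306 330
185 306 330
188 306 330
191 306 330
194 306 329
197 306 329
200 306 329
203 306 329
206 308 327
209 310 325
212 314 320
215 0 0
[0.62530534 0.06768386 0.17      ] [0.62255871 0.0621643  0.17      ]
[0.62472706 0.06614364 0.175     ] [0.62120465 0.06185517 0.175     ]
[0.61981504 0.06153792 0.18013131] [0.62398422 0.06416515 0.1814228 ]
1.2258138884724945 0.09874855759115643 [0.63780664 0.01603651 0.14      ] [0.67120144 0.10896694 0.14      ]
1.2381377891809844 0.09871413754138222 [0.58222985 0.03523554 0.14      ] [0.61446564 0.12853793 0.14      ]
1.237229302742855 0.07918092486432246 [ 0.60870514 -0.01174838  0.136     ] [0.6346302  0.06306813 0.136     ]
1.2356136475476138 0.07917336683478728 [ 0.5887205  -0.00484048  0.136     ] [0.61476392 0.06992691 0.136     ]
```

{"api": "apply_moves", "payload": {
  "commands": [
    [[0.1, 0.012, 0.005, -0.12, 0], [0.1, 0, 0, -0.12, 0], [0.1, 0, 0, -0.12, 0], [0.1, 0, 0, -0.12, 0], [0.1, 0, 0, -0.12, 0], [1, 0, 0, 0, 0], [1, 0, 0, 0, 0], [1, 0, 0, 0, 0]]
  ],
  "force": 30
}}

```text
t: 3.1
eef_pos: [0.6232, 0.061, 0.175]
ee_rot: [-3.139, 0.002, -1.908]
force: [-0.7, -0.4, -0.1]
width: 0.0208
gripper_force: 0.0
```

{"api": "apply_moves", "payload": {
  "commands": [
    [[1, 0, 0, -0.01, 0], [1, 0, 0, 0, 0]]
  ]
}}

```text
t: 3.3
eef_pos: [0.6232, 0.0612, 0.1744]
ee_rot: [-3.138, 0.002, -1.907]
force: [-4.5, -1.0, 13.2]
width: 0.0175
gripper_force: 30.0
```

{"api": "apply_moves", "payload": {
  "commands": [
    [[1, 0, 0, 0.02, 0], [1, 0.012, 0.033, 0, 0], [1, 0.012, 0.033, 0, 0], [1, 0.012, 0.033, 0, 0], [1, 0.012, 0.033, 0, 0], [1, 0.012, 0.033, 0, 0], [1, 0, 0, 0, 0]]
  ]
}}

```text
t: 4.0
eef_pos: [0.6349, 0.0941, 0.1748]
ee_rot: [-3.141, -0.0, -1.908]
force: [5.0, -3.0, -6.1]
width: 0.0173
gripper_force: 30.0
```

{"api": "apply_moves", "payload": {
  "commands": [
    [[1, 0.005, 0.014, 0, 0], [1, 0.003, 0.009, 0, 0], [1, 0, 0, 0, 0]]
  ]
}}

```text
t: 4.3
eef_pos: [0.6349, 0.0944, 0.1746]
ee_rot: [3.141, -0.007, -1.909]
force: [2.3, -17.8, -3.8]
width: 0.0175
gripper_force: 30.0
```

{"api": "apply_moves", "payload": {
  "commands": [
    [[1, -0.008, -0.023, 0, 0], [0, 0, 0, 0, 0], [0, 0, 0, 0, 0], [0, 0, 0, 0.15, 0], [-0.2, 0, 0, 0.2, 0], [-0.2, 0, 0, 0.2, 0], [-0.2, 0, 0, 0.2, 0.04], [-0.2, -0.05, -0.15, 0, 0.045], [-0.2, -0.05, -0.15, 0, 0.045], [-0.2, -0.05, -0.15, 0, 0.045], [-0.2, -0.05, -0.15, 0, 0.045], [-0.2, -0.05, -0.15, 0, 0.045]]
  ]
}}

```text
t: 5.5
eef_pos: [0.5836, -0.0563, 0.3255]
ee_rot: [-3.14, -0.0, -1.068]
force: [0.7, -0.7, 1.0]
width: 0.0528
gripper_force: 0.0
```

{"api": "apply_moves", "payload": {
  "commands": [
    [[-0.2, 0, 0, 0, 0.045], [-0.2, 0, 0, 0, 0.045], [-0.2, 0, 0, 0, 0.045], [-0.2, 0, 0, 0, 0.045], [-0.2, 0, 0, 0, 0.045], [-0.2, 0, 0, 0, 0.045], [-0.2, 0, 0, 0, 0.045], [-0.2, 0, 0, 0, 0]]
  ]
}}

```text
t: 6.3
eef_pos: [0.5842, -0.0553, 0.3253]
ee_rot: [-3.141, -0.001, -0.083]
force: [-0.8, -0.1, 0.2]
width: 0.0526
gripper_force: 0.0
```

```bash
python3 - <<'E'
from h import *
s=arm.get_state();print(s["eef_pos"],s["ee_rot"],s["q"],s["force"])
W=cam("wrist");T=cam("top");cv2.imwrite("pics/w2.png",W["image"]);np.savez("w2.npz",**W);np.savez("t2.npz",**T)
h=cv2.cvtColor(T["image"],cv2.COLOR_BGR2HSV)
print(proj(W,[.577,-.06,.244]))
E
```

```text
[ 0.58419451 -0.05526258  0.32529008] [-3.14108229e+00 -9.31246801e-04 -8.28191538e-02] [ 2.38537488e-01  1.73526988e-01 -6.60263293e-02 -1.95737438e-04
 -1.33019824e+00  1.24948646e+00] [-0.80844938 -0.09761193  0.2290285 ]
[327.94458029 224.20852325]
```

View pics/w2.png

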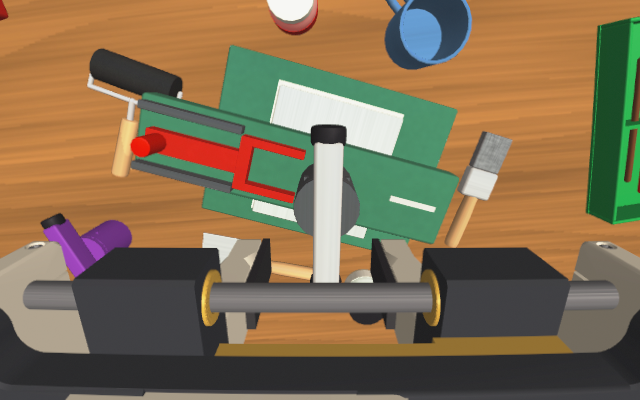

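The wrist view shows the bar running straight down the image (columns 314–341), its far black end at rows 125–143, the hub at about (326,200), and the catch pulled out with its fork clear of the hub.

```bash
python3 - <<'E'
from h import *
W=dict(np.load("w2.npz").items())
p=onz(W,328.5,127,.2435);q=onz(W,327,260,.244);d=q-p;print(p,q,np.arctan2(-d[1],-d[0]))
print("centre",p+d/np.linalg.norm(d)*.065)
l,r=onz(W,293,200,.218),onz(W,359,200,.218);print("hub",(l+r)/2,np.linalg.norm(l-r))
l,r=onz(W,314,200,.244),onz(W,341,200,.244);print(np.linalg.norm(l-r))
E
```

```text
[ 0.64422063 -0.06553143  0.2435    ] [ 0.54898083 -0.05716481  0.244     ] -0.08762299584655815
centre [ 0.57947088 -0.05984329  0.24383993]
hub [ 0.58668893 -0.0598455   0.218     ] 0.050961093637127135
0.0186288740753324
```

{"api": "apply_moves", "payload": {
  "commands": [
    [[-0.2, -0.02, -0.024, 0, 0], [-0.2, 0, 0, -0.1, 0], [-0.2, 0, 0, -0.1, 0], [-0.2, 0, 0, -0.1, 0], [-0.2, 0, 0, -0.1, 0], [1, 0, 0, 0, 0], [1, 0, 0, 0, 0], [1, 0, 0, 0, 0], [1, 0, 0, 0, 0], [1, 0, 0, 0, 0]]
  ],
  "force": 30
}}

```text
t: 7.4
eef_pos: [0.5805, -0.0605, 0.2455]
ee_rot: [-3.141, -0.001, -0.086]
force: [0.7, -2.2, 0.9]
width: 0.02
gripper_force: 29.9
```

{"api": "apply_moves", "payload": {
  "commands": [
    [[1, 0, 0, -0.005, 0], [1, 0, 0, -0.005, 0], [1, 0, 0, 0, 0]]
  ]
}}

```text
t: 7.7
eef_pos: [0.5808, -0.0606, 0.2452]
ee_rot: [-3.142, -0.003, -0.085]
force: [-4.1, 3.4, 13.6]
width: 0.0196
gripper_force: 30.0
```

{"api": "apply_moves", "payload": {
  "commands": [
    [[1, 0, 0, 0.004, -0.03], [1, 0, 0, 0, -0.03], [1, 0, 0, 0, -0.03], [1, 0, 0, 0, -0.03], [1, 0, 0, 0, -0.03], [1, 0, 0, 0, -0.03], [1, 0, 0, 0, -0.03], [1, 0, 0, 0, 0]]
  ]
}}

```text
t: 8.5
eef_pos: [0.5807, -0.0609, 0.2447]
ee_rot: [-3.14, -0.002, -0.748]
force: [-0.3, 0.4, 6.4]
width: 0.0196
gripper_force: 29.9
```

```bash
python3 -c "
from h import *
s=arm.get_state();print(s['force'],s['moment'],s['eef_pos'],s['ee_rot'])"
```

```text
[-0.31160407  0.41692692  6.42322689] [-0.27717258  0.38438367 -0.09969638] [ 0.58073358 -0.06090566  0.24473188] [-3.14044116e+00 -1.90328540e-03 -7.47677468e-01]
```

{"api": "apply_moves", "payload": {
  "commands": [
    [[1, 0, 0, -0.002, -0.02], [1, 0, 0, 0, -0.02], [1, 0, 0, 0, -0.015], [1, 0, 0, 0, 0]]
  ]
}}

```text
t: 8.9
eef_pos: [0.5794, -0.0605, 0.2421]
ee_rot: [3.14, 0.001, -0.918]
force: [-0.1, 0.1, -4.1]
width: 0.0204
gripper_force: 29.9
```

{"api": "apply_moves", "payload": {
  "commands": [
    [[1, 0, 0, 0, -0.015], [1, 0, 0, 0, -0.015], [1, 0, 0, 0, 0]]
  ]
}}

```text
t: 9.2
eef_pos: [0.5797, -0.0606, 0.2423]
ee_rot: [3.141, 0.001, -1.011]
force: [1.0, -0.1, -4.2]
width: 0.0198
gripper_force: 29.9
```

{"api": "apply_moves", "payload": {
  "commands": [
    [[1, 0, 0, 0, -0.015], [1, 0, 0, 0, -0.015], [1, 0, 0, 0, 0]]
  ]
}}

```text
t: 9.5
eef_pos: [0.5799, -0.0606, 0.2425]
ee_rot: [3.141, 0.0, -1.105]
force: [1.8, 0.3, -4.7]
width: 0.0194
gripper_force: 29.9
```

{"api": "apply_moves", "payload": {
  "commands": [
    [[1, 0, 0, -0.02, 0], [1, 0, 0, -0.01, 0], [1, 0, 0, 0, 0]]
  ]
}}

```text
t: 9.8
eef_pos: [0.58, -0.0607, 0.2366]
ee_rot: [3.141, 0.0, -1.106]
force: [1.3, -0.1, -4.0]
width: 0.0199
gripper_force: 29.9
```

```bash
python3 -c "
from h import *
s=arm.get_state();print(s['force'],s['moment'],s['eef_pos'],s['ee_rot'])"
```

```text
[ 1.33734018 -0.12851957 -3.99804283] [-0.39814456  0.08385271  0.10540545] [ 0.58000686 -0.06071047  0.23662413] [ 3.14121925e+00  5.21392535e-05 -1.10560580e+00]
```

Dropping freely, now at about 9 mm. I'll push it home.

{"api": "apply_moves", "payload": {
  "commands": [
    [[1, 0, 0, -0.015, 0], [1, 0, 0, -0.015, 0], [1, 0, 0, -0.01, 0], [1, 0, 0, 0, 0]]
  ]
}}

```text
t: 10.2
eef_pos: [0.5803, -0.0607, 0.2294]
ee_rot: [-3.141, -0.0, -1.106]
force: [-2.1, -0.1, 3.1]
width: 0.0196
gripper_force: 30.0
```

{"api": "apply_moves", "payload": {
  "commands": [
    [[1, 0, 0, -0.008, 0], [1, 0, 0, 0, 0], [1, 0, 0, 0, 0]]
  ]
}}

```text
t: 10.5
eef_pos: [0.5804, -0.0607, 0.2293]
ee_rot: [-3.14, -0.001, -1.106]
force: [-5.8, 1.0, 13.0]
width: 0.0195
gripper_force: 30.0
```

{"api": "apply_moves", "payload": {
  "commands": [
    [[1, 0, 0, 0.004, -0.02], [1, 0, 0, 0, -0.02], [1, 0, 0, 0, -0.02], [1, 0, 0, 0, -0.02], [1, 0, 0, 0, -0.02], [1, 0, 0, 0, -0.02], [1, 0, 0, 0, -0.02], [1, 0, 0, 0, -0.02], [1, 0, 0, 0, -0.02], [1, 0, 0, 0, -0.02], [1, 0, 0, 0, 0]]
  ],
  "force": 45
}}

```text
t: 11.6
eef_pos: [0.5796, -0.0608, 0.2293]
ee_rot: [3.141, -0.0, -1.737]
force: [-6.2, -0.2, 10.0]
width: 0.0199
gripper_force: 45.0
```

```bash
python3 -c "
from h import *
s=arm.get_state();print(s['force'],s['moment'],s['eef_pos'],s['ee_rot'])"
```

```text
[-6.21177267 -0.1610362  10.00797175] [0.25178951 2.76391146 0.15116999] [ 0.57959657 -0.06079016  0.22929972] [ 3.14145014e+00 -4.31935825e-04 -1.73655257e+00]
```

{"api": "apply_moves", "payload": {
  "commands": [
    [[1, 0, 0, 0, -0.015], [1, 0, 0, 0, -0.015], [1, 0, 0, 0, -0.015], [1, 0, 0, 0, -0.012], [1, 0, 0, 0, 0]]
  ]
}}

```text
t: 12.1
eef_pos: [0.5794, -0.0607, 0.2293]
ee_rot: [3.141, -0.0, -1.915]
force: [-8.3, 0.7, 9.9]
width: 0.0194
gripper_force: 45.0
```

```bash
python3 -c "
from h import *
s=arm.get_state();print(s['force'],s['moment'],s['eef_pos'],s['ee_rot'])"
```

```text
[-8.26083398  0.68882108  9.90330657] [0.50401357 3.0922879  0.20142658] [ 0.57941372 -0.06071894  0.22930681] [ 3.14118461e+00 -4.72188824e-04 -1.91474360e+00]
```

{"api": "apply_moves", "payload": {
  "commands": [
    [[1, 0, 0, 0, -0.015], [1, 0, 0, 0, -0.01], [1, 0, 0, 0, 0]]
  ]
}}

```text
t: 12.4
eef_pos: [0.5793, -0.0607, 0.2293]
ee_rot: [3.141, -0.0, -1.993]
force: [-8.5, 0.7, 10.9]
width: 0.0193
gripper_force: 45.0
```

```bash
python3 -c "
from h import *
s=arm.get_state();print(s['force'],s['moment'],s['eef_pos'],s['ee_rot'])"
```

```text
[-8.47492732  0.72411952 10.92604947] [0.64323974 3.24962266 0.21684413] [ 0.5792898  -0.06067852  0.2292994 ] [ 3.14104370e+00 -4.71237636e-04 -1.99308715e+00]
```

{"api": "apply_moves", "payload": {
  "commands": [
    [[1, 0, 0, 0, -0.015], [1, 0, 0, 0, 0], [1, 0, 0, 0, 0]]
  ]
}}

```text
t: 12.7
eef_pos: [0.5792, -0.0607, 0.2293]
ee_rot: [3.141, -0.001, -2.039]
force: [-7.3, 1.7, 10.2]
width: 0.0193
gripper_force: 45.1
```

```bash
python3 -c "
from h import *
s=arm.get_state();print(s['force'],s['moment'],s['eef_pos'],s['ee_rot'])"
```

```text
[-7.30585926  1.66785801 10.20468749] [0.73662021 3.33934266 0.41994622] [ 0.57924619 -0.06065248  0.22930693] [ 3.14098136e+00 -5.80442829e-04 -2.03887993e+00]
```

The torque has jumped, so it's at the stop. I'll ease off and release.

{"api": "apply_moves", "payload": {
  "commands": [
    [[1, 0, 0, 0.004, 0.008], [0, 0, 0, 0, 0], [-0.2, 0, 0, 0, 0], [-0.2, 0, 0, 0, 0], [-0.2, 0, 0, 0.05, 0], [-0.2, 0, 0, 0.1, 0], [-0.2, 0, 0, 0.2, 0], [-0.2, 0, 0, 0.2, 0], [-0.2, 0, 0, 0, 0]]
  ]
}}

```text
t: 13.6
eef_pos: [0.5826, -0.061, 0.3462]
ee_rot: [-3.132, 0.004, -2.014]
force: [-0.0, 0.3, -0.2]
width: 0.0524
gripper_force: 0.0
```

```bash
python3 - <<'E'
from h import *
W=cam("wrist");S=cam("scene")
cv2.imwrite("pics/e.png",np.vstack([cv2.resize(W["image"][:260],(640,260)),cv2.resize(S["image"][160:300,270:430],(366,320),interpolation=2) if 0 else cv2.copyMakeBorder(cv2.resize(S["image"][160:300,270:430],(366,320),interpolation=2),0,0,0,274,0)]))
E
```

```text
(no output)
```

View pics/e.png

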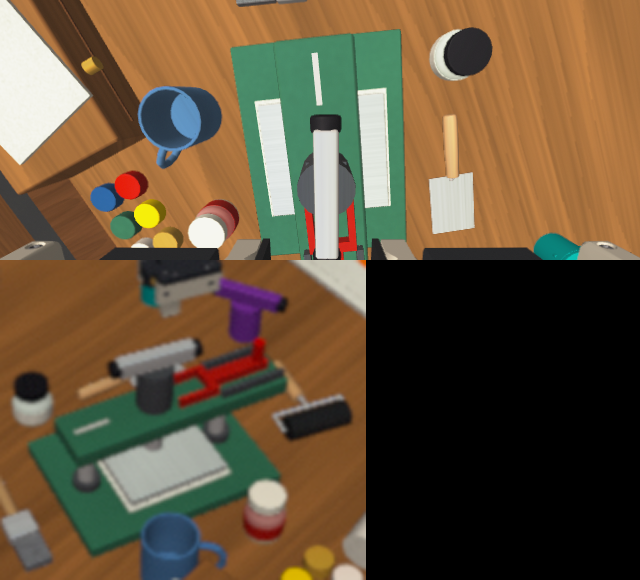

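The bar lies nearly along the beam (about 0.1 rad off), the hub is down, the catch is out, and the jars and tools look undisturbed. Handing in.

```bash
python3 -c "
from h import *
print(arm.job_done())"
```

```text
the job is handed in; nothing more can be done
None
```

I handed the job in at about 14 s, with no verdict returned: the catch is out at its stop, the handle dropped about 16 mm home and was turned clockwise to the stop (bar about 0.1 rad off the beam), the gripper is clear, and the jars and tools I could see in the last pictures look undisturbed.

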